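Check a tyre gauge on the bench tester

TASK

Check the dial tyre gauge on the bench gauge tester. First turn on the air: with a fingertip push the red lever round to the right until it stops in line with the pipe; then push the gauge along the bench, chuck first, into the tester's flared nest until its chuck has pressed the sprung nozzle fully home. Never grasp or lift the lever or the gauge, leave the other things where they are, and finish while still holding the gauge pressed against the nozzle.

Things in the scene. Friction and masses are not known exactly. Their poses are not given: they have to be found in the camera images.
- gauge_tester: bench gauge tester, fixed: aluminium block (y -22 to -72 mm, white master dial on top, 130 mm high), to its left the nest, to its right the air pipe. Origin on the bench under the tip of the unpressed nozzle (13 mm up); z up; a gauge goes in along -y, its axis on x = 0; -x is the robot's side. Fixed brass shoulder of the nozzle at y = -8 mm. Opening the air swings the dial's needle
- nest_mouth (a point): middle of the nest's mouth, on the bench, tester y = 91 mm. Two slippery white plastic cheeks, 20 mm high, 6 mm thick, stand on the bench, no floor between: gauges slide on the bench. Mouth 115 mm wide (9 mm round cheek ends at x = +-62 mm); it narrows at about 45 degrees a side to 44 mm at tester y = 55 mm, then gently to a straight throat 24 mm wide from y = 31 mm to the shoulder
- air_valve (a point): hinge axis of the air lever, tester x = 0, y = -170 mm, 61 mm above the bench (mid-height of the lever). The pipe below it (axis 34 mm above the bench, top of the valve body 49 mm) runs from the block to tester y = -224 mm; from its end a black hose lies over the bench towards +x
- nozzle (a joint): travel of the tester's black sprung nozzle (12 mm round, pointing along +y out of the brass shoulder), m: 0 = out, as at the start; grows as a chuck presses it in along -y; at 0.008 the chuck sits on the shoulder: fully home. The spring pushes back with 3.6 N at 0 and 7.2 N at 0.008, so the gauge slides back out if let go
- air_lever (a joint): air lever's angle, rad: 0 = shut, lever along the tester's -x (towards the robot), across the pipe; 1.571 = open, at its stop, in line with the pipe, along the tester's -y (right). Opens anticlockwise seen from above about the upright axis at air_valve; takes about 1.5 N at its tip, stays where left; starts 0 to 0.2
- lever_tip (a point): near the free end of the air lever, in the middle of its red sleeve's section, 61 mm above the bench and 90 mm from the hinge axis. The sleeve is 16 mm wide, 16 mm high (53 to 69 mm above the bench) and reaches from 27 to 97 mm from the axis. x points from here to the hinge, z up
- tyre_gauge: dial tyre gauge lying flat and loose on the bench, 71 x 126 x 26 mm, about 0.18 kg: a round black dial case, 66 mm in diameter and 26 mm high, with a pale straight stem that ends in the chuck. Origin on its underside in the middle of its 126 mm length; y runs along the gauge from chuck to dial, z up; the gauge's centre line is at x = 2 mm
- dial_centre (a point): centre of the gauge's round dial case (33 mm radius), 13 mm above the bench; axes as the gauge's
- stem_middle (a point): middle of the gauge's stem, 70 mm from the dial centre towards the chuck, 13 mm above the bench
- chuck_end (a point): centre of the flat end face of the gauge's chuck (15 mm round), 93 mm from the dial centre, 13 mm above the bench; this face meets the nozzle
- tyre_marker: white and yellow paint marker, 17 x 126 mm, lying, bystander
- tread_gauge: small tread depth gauge with a blue end, 22 x 84 x 20 mm, bystander
- paste_tin: green tin, 70 mm round, 60 mm high, bystander
- torch: black torch, 33 x 124 mm, lying, bystander
- wheel_nut_1: wheel nut standing on its seat, 22 mm across, 36 mm high, bystander
- wheel_nut_2: wheel nut as above, bystander
- wheel_nut_3: wheel nut as above, bystander
There are look-alikes about, which are no part of the job. What is shaped like the tyre_gauge but blue is not meant.

How it is judged:
By the outcome, as a careful person would: the job done as asked, in the order asked, and still so for the second after the job is handed in, while the arm keeps its last pose, push and grip.
It also fails if it takes over 70 s, if anything falls off the work surface, if the arm or the gripper's body presses on something with over 40 N, if the wrist force passes 120 N, or if a joint passes its speed limit or range.

ROBOT

A 6-joint arm with a two-finger parallel gripper is mounted at the origin on a cart in front of the work surface, level with it; the furniture and walls round the work are solid. World frame = base frame: x ahead of the robot, y to its left, z up, the work surface at z = 0. Lengths are in m, angles in rad, forces in N, time in s.
With the tool pointing down it reaches from about 0.425 to 0.95 m from the base axis. Payload 3.5 kg.
Tool frame: the origin (TCP) lies on the centre line of the jaws, within the pads' length; the fingertips stand 14 mm ahead of it and the grasp point (between the pads) lies 5 mm behind it (ctrl.finger_overhang is the distance from the TCP to the fingertips, in m); z points along the fingers, y is the line along which they close (so a half turn about z gives the same grasp; the last joint's range is limited). The gripper opens to 85 mm and grips with 20 to 120 N. Pads are 22 mm wide; open, the fingers measure 114 mm over their backs; the gripper's body (76 mm by 85 mm) begins 54 mm behind the grasp point. The pads swing forward as they close: fully open they stand 13 mm farther back than shut.
Start: joints at [-1.282, 0.286, 1.577, -0, 1.279, -0.15], TCP at [0.287, -0.611, 0.207] pointing down, gripper open.
Joint ranges: [-2.77, 2.77], [-0.9, 2.22], [0.21, 2.48], [-1.53, 4.67], [0.24, 2.81], [-2.84, 2.84]. Speed limits (rad/s): [2.79, 2.79, 3.14, 3.14, 3.14, 3.14].

INTERFACE

Orientations are given as a unit quaternion [x, y, z, w].
In Python, from plant import ctrl gives the robot as it stands.
- The arm moves only by the tool send_rows, never from a script. Its argument "moves" is text: rows parted by semicolons, each of 7 numbers parted by spaces: the turn, a rotation vector about the tool's x, y, z in units of 360 degrees (1.0 is 360 degrees), then the shift along the tool's x, y, z in units of 20 cm (1.0 is 20 cm), then the gripper's target within -1 to 1 (fully open at 1, half-way at 0, shut at -1). A call has 1 to 12 rows; each row is the pose to reach, as a shift and turn from the pose commanded when the call began, along the tool's axes at that moment, turning the shorter way round; what a row does not reach only later rows make up. A row lasts 1/8 s, in which the tool goes at most 62.5 mm and 10.7 degrees, less where a joint would pass 70% of its speed; a pose out of reach is approached as far as the arm can. A call with a number of a shift or a turn outside -1 to 1 is refused whole. A call with a gripper value outside its range is refused whole. The fingers move at their own pace and stop on an object; "newtons" is the grip in N (left out, the last holds). Time passes only in rows, so rows that repeat a pose let the fingers close. It gives the time, the measured TCP pose, the force, the opening and the grip force at its end, in the units of the state.
- ctrl.get_state(): the state, without advancing time (a new reading comes with each control period).
- ctrl.read_camera(name): name is "scene" or "top" or "wrist"; returns a dict with "image" (420x560x3 uint8, red, green, blue), "fovy" (degrees; the focal length in pixels is half the picture's height over the tangent of half this angle, whatever the lens; pixels are square), "cx", "cy" (the principal point, pixels), "extrinsics" (4x4, takes a point from camera to world coordinates). Camera axes: x right, y up, looking along -z (the intrinsics and any distortion apply to the point x, -y, -z); pixel columns grow to the right and rows downward; lengths in m; the calibration is good to about 2 mm. A picture is of the moment at which its call begins. There is no depth.
- ctrl.sign_off(): hands the job in; it is judged then, once.
The state is a dict: "time": time; "qpos": joint angles; "dq": joint speeds; "joint_efforts": joint torques, N m; "eef_pos": TCP position; "tcp_rot": TCP orientation; "contact_force": force on the tool from outside, world axes, zero at the start; "wrist_torque": the same for the moment, N m; "opening": opening from 0.0 (shut) to 1.0 (fully open); "finger_force": force on a finger pad.
Only numpy, scipy, OpenCV 4.12 (cv2) and the standard library are available. Lean on these libraries where they do the work, as an engineer would, in place of code of your own. Each camera call takes 0.05 s, during which the arm holds its last target. There are 200 camera calls.

## Working session

There is one attempt and no reset: what is moved stays moved. The work goes in short steps, Python scripts to look and compute and a tool call to move; the robot and the scene stay as the last step left them, time stands still between calls to the robot, and variables do not carry over. Pictures are saved under pics/ and viewed, at most 13 in all, crops included, and the job is handed in when it is done.

Besides the shell and the picture viewer there is one more tool, called after "Emit:" as name(argument=value, ...) on one line, values as JSON. send_rows: Moves the arm, as the interface text tells. Its arguments: {"type":"object","properties":{"moves":{"type":"string"},"newtons":{"type":"number"}},"required":["moves"]}

```bash
mkdir -p pics; cat > h.py <<'E'
import numpy as np, cv2
from plant import ctrl
def cam(n):
    c=ctrl.read_camera(n); return c
def ray(c,u,v,z):
    f=210/np.tan(np.radians(c["fovy"])/2)
    E=np.array(c["extrinsics"]); d=E[:3,:3]@np.array([(u-c["cx"])/f,-(v-c["cy"])/f,-1]); o=E[:3,3]
    return o+d*(z-o[2])/d[2]
def proj(c,p):
    f=210/np.tan(np.radians(c["fovy"])/2)
    E=np.array(c["extrinsics"]); q=E[:3,:3].T@(np.array(p)-E[:3,3])
    return c["cx"]+f*q[0]/-q[2], c["cy"]-f*q[1]/-q[2]
def save(c,n): cv2.imwrite("pics/"+n+".png",c["image"][:,:,::-1])
E
python3 - <<'E'
from h import *
import pickle
for n in("top","scene"):
    c=cam(n); save(c,n+"0"); print(n,{k:v for k,v in c.items() if k!="image"}); pickle.dump(c,open(n+".pkl","wb"))
print(ctrl.get_state())
E
```

```text
top {'fovy': 47.940732817466, 'cx': 284.33347496903394, 'cy': 201.2130114322575, 'extrinsics': array([[ 1.79115198e-02,  9.75578170e-01, -2.18921019e-01,
         3.08904952e-01],
       [-9.99829669e-01,  1.84514238e-02,  4.21783856e-04,
        -8.88041534e-02],
       [ 4.45088763e-03,  2.18876175e-01,  9.75742491e-01,
         1.28433733e+00],
       [ 0.00000000e+00,  0.00000000e+00,  0.00000000e+00,
         1.00000000e+00]])}
scene {'fovy': 42.99357384187943, 'cx': 279.81131166650357, 'cy': 210.2822480037523, 'extrinsics': array([[ 0.51492736,  0.40559448, -0.75521052, -0.58694451],
       [-0.85721996,  0.2386216 , -0.45632628, -0.78692011],
       [-0.00487388,  0.88235642,  0.47055648,  0.80326381],
       [ 0.        ,  0.        ,  0.        ,  1.        ]])}
{'time': 0.1, 'qpos': array([-1.28201407e+00,  2.87132255e-01,  1.57804480e+00, -9.98793696e-06,
        1.27857394e+00, -1.49997061e-01]), 'dq': array([ 0.00084577, -0.00303487, -0.00435273,  0.00074982, -0.00106677,
        0.00015533]), 'joint_efforts': array([ 6.20265255e-04, -4.07298768e+01, -2.93698150e+01, -1.40058273e-04,
        3.40312145e-03,  3.69337755e-06]), 'eef_pos': array([ 0.28660384, -0.61042017,  0.20594106]), 'tcp_rot': array([ 9.76029579e-01,  2.17635235e-01, -7.95958135e-05, -1.07624554e-03]), 'contact_force': array([ 0.47114075,  0.09690162, -1.4457766 ]), 'wrist_torque': array([ 0.03458075, -0.01374355,  0.00267321]), 'finger_force': 0.0, 'opening': 0.9974550189564959}
```

View pics/top0.png

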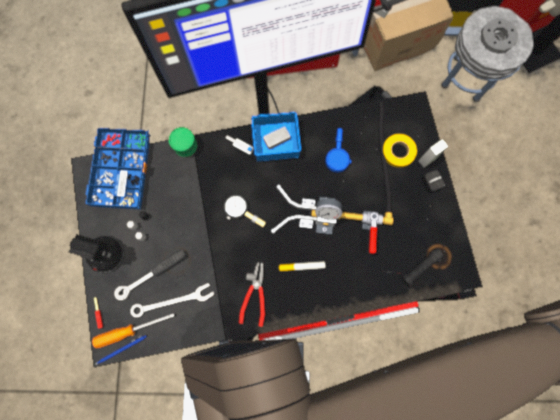

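View pics/scene0.png

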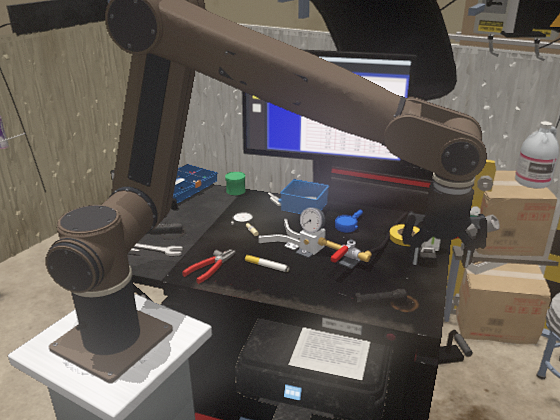

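The top view shows the tester block at about (325,212), the pipe running right to (390,218), and the red lever hanging down at (373,238). The nest cheek ends are near (279,187) and (273,231). The gauge dial is at (235,207), with its chuck near (265,225). Next I'll zoom in and measure.

```bash
python3 - <<'E'
from h import *
import pickle
c=pickle.load(open("top.pkl","rb")); im=c["image"]
cr=im[160:280,210:410]; cv2.imwrite("pics/crop0.png",cv2.resize(cr,None,fx=4,fy=4,interpolation=cv2.INTER_CUBIC)[:,:,::-1])
hsv=cv2.cvtColor(im,cv2.COLOR_RGB2HSV)
m=((hsv[...,0]<6)|(hsv[...,0]>174))&(hsv[...,1]>150)&(hsv[...,2]>80)
m[:205]=0;m[260:]=0;m[:,:355]=0;m[:,392:]=0
y,x=np.nonzero(m); print("lever px",x.mean(),y.mean(),x.min(),x.max(),y.min(),y.max(),len(x)); r=cv2.minAreaRect(np.c_[x,y].astype(np.float32));print(r)
for p in cv2.boxPoints(r): print(ray(c,*p,.067).round(4))
print("c",ray(c,x.mean(),y.mean(),.065))
m=(hsv[...,1]<60)&(hsv[...,2]>130); m[:185]=0;m[230:]=0;m[:,:218]=0;m[:,252:]=0
y,x=np.nonzero(m);print("dial",x.mean(),y.mean(),len(x),ray(c,x.mean(),y.mean(),.026))
for n,u,v,z in(("cheek far",279,187,.02),("cheek near",273,231,.02),("chuck",265,225,.015),("pipe end",392,219,.034)): print(n,ray(c,u,v,z).round(4))
E
```

```text
lever px 372.7169811320755 240.0990566037736 369 377 227 253 212
((373.0, 240.0), (26.0, 8.0), 90.0)
[ 0.5172 -0.3116  0.067 ]
[ 0.5176 -0.3325  0.067 ]
[ 0.4496 -0.3308  0.067 ]
[ 0.4493 -0.3102  0.067 ]
c [ 0.48322772 -0.32094089  0.065     ]
dial 235.53349875930522 206.60794044665013 403 [0.57366983 0.0431988  0.026     ]
cheek far [ 0.6325 -0.0739  0.02  ]
cheek near [ 0.5094 -0.0602  0.02  ]
chuck [ 0.5263 -0.0379  0.015 ]
pipe end [ 0.5458 -0.3801  0.034 ]
```

View pics/crop0.png

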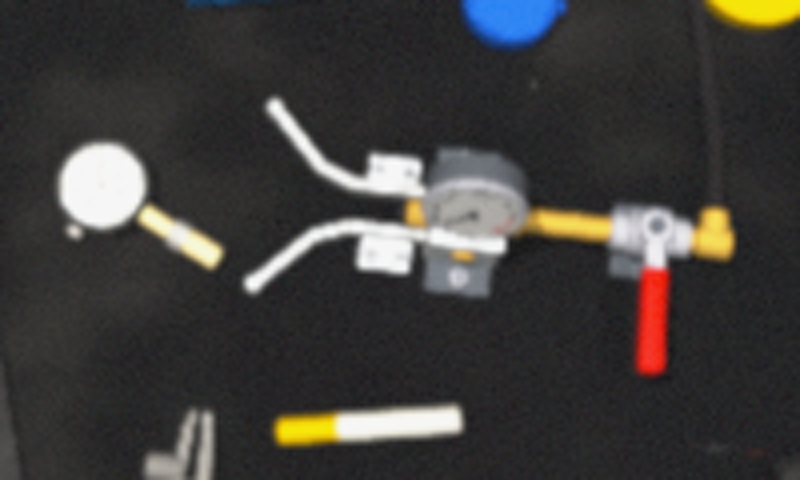

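The crop confirms it. In full-image pixels the cheek ends are at (278.5,186.3) and (273,231), the hinge at (374,216.5), and the gauge dial at (235.7,206.5) with its chuck at (263.4,224.3). I'll work out the tester frame from these.

```bash
cat >> h.py <<'E'
import json,os
def T():  # tester: M(origin xy), angle of x axis
    return json.load(open("T.json"))
def w2t(p):
    o,a=T(); d=np.array(p[:2])-o; return np.array([d[0]*np.cos(a)+d[1]*np.sin(a),-d[0]*np.sin(a)+d[1]*np.cos(a)])
def t2w(p):
    o,a=T(); return np.array(o)+[p[0]*np.cos(a)-p[1]*np.sin(a),p[0]*np.sin(a)+p[1]*np.cos(a)]
def yaw(s):
    from scipy.spatial.transform import Rotation as R
    y=R.from_quat(s["tcp_rot"]).as_matrix()[:,1]; return np.arctan2(y[1],y[0])
def rel(s,pw,z): # tool-axes shift in units to reach world xy,z ; tool assumed down
    from scipy.spatial.transform import Rotation as R
    return R.from_quat(s["tcp_rot"]).as_matrix().T@(np.array([*pw,z])-s["eef_pos"])/.2
E
python3 - <<'E'
from h import *
import pickle
c=pickle.load(open("top.pkl","rb"))
f=ray(c,278.3,186.1,.02)[:2];n=ray(c,272.8,230.8,.02)[:2];h=ray(c,373.8,216.3,.07)[:2]
dc=ray(c,235.6,206.5,.026)[:2];ch=ray(c,263.2,224.2,.016)[:2]
m=(f+n)/2; print("gap",np.linalg.norm(f-n),"m-h",np.linalg.norm(m-h),"gauge",np.linalg.norm(dc-ch))
a1=np.arctan2(*(f-n)[::-1]); a2=np.arctan2(*(m-h)[::-1])-np.pi/2; print(a1,a2)
a=a2; mid=(m+h)/2; y=np.array([-np.sin(a),np.cos(a)]); o=mid-y*(91-170)/2000
json.dump([list(o),a],open("T.json","w"))
for k in (f,n,h,dc,ch,ray(c,372.7,240.1,.065)): print(k.round(4),w2t(k).round(4))
s=ctrl.get_state(); print("yaw turn units about tool z",-(a-yaw(s))/2/np.pi)
print(rel(s,t2w((-.075,-.13)),.16), t2w((-.075,-.13)))
E
```

```text
gap 0.12567674542791338 m-h 0.2599298081018498 gauge 0.08869777696611536
-0.09794621714290959 -0.10484986343064318
[ 0.635  -0.0719] [0.0628 0.0909]
[ 0.51   -0.0596] [-0.0628  0.09  ]
[ 0.5453 -0.3243] [-0.     -0.1695]
[0.574 0.043] [-0.0099  0.1988]
[ 0.5283 -0.033 ] [-0.0474  0.1184]
[ 0.4832 -0.3209  0.065 ] [-0.0621 -0.1726]
yaw turn units about tool z -0.16347821557673597
[ 1.55987326 -1.10801324  0.23256041] [ 0.47485112 -0.27717601]
```

Emit:
send_rows(moves="0 0 -0.08 0.4 -0.28 0 -1; 0 0 -0.163 0.8 -0.55 0 -1; 0 0 -0.163 0.9 -0.65 0 -1; 0 0 -0.163 1 -0.71 0.05 -1; 0 0 -0.163 1 -0.71 0.1 -1; 0 0 -0.163 1 -0.71 0.1 -1; 0 0 -0.163 1 -0.71 0.1 -1; 0 0 -0.163 1 -0.71 0.1 -1")

```text
time: 1.1
eef_pos: [0.4074, -0.3976, 0.1871]
tcp_rot: [0.745, 0.667, 0.0, -0.0]
contact_force: [0.1, 0.9, -0.6]
opening: 0.002
finger_force: 0.0
```

```bash
python3 - <<'E'
from h import *
s=ctrl.get_state(); o,a=T(); print(s["time"],s["eef_pos"],w2t(s["eef_pos"]),yaw(s)-a,s["opening"],s["contact_force"])
print("start hi",rel(s,t2w((-.072,-.13)),.10),"dn",rel(s,t2w((-.072,-.13)),.068))
E
```

```text
1.1 [ 0.40738882 -0.39759612  0.18710321] [-0.1294889  -0.25681926] -0.004577059784561355 0.002042759241665488 [ 0.10506504  0.92183653 -0.57162083]
start hi [0.63534024 0.2846104  0.43556444] dn [0.63531634 0.28463655 0.59556444]
```

Emit:
send_rows(moves="0 0 0 0.3 0.14 0 -1; 0 0 0 0.635 0.285 0 -1; 0 0 0 0.635 0.285 0 -1; 0 0 0 0.635 0.285 0.3 -1; 0 0 0 0.635 0.285 0.5 -1; 0 0 0 0.635 0.285 0.595 -1; 0 0 0 0.635 0.285 0.595 -1; 0 0 0 0.635 0.285 0.595 -1")

```text
time: 2.1
eef_pos: [0.479, -0.2788, 0.0703]
tcp_rot: [0.744, 0.668, 0.0, 0.002]
contact_force: [-0.2, -0.1, 0.6]
opening: -0.0
finger_force: 0.0
```

```bash
python3 - <<'E'
from h import *
s=ctrl.get_state(); p=w2t(s["eef_pos"]);print(s["time"],s["eef_pos"],p,s["contact_force"])
c=cam("scene"); cv2.imwrite("pics/s1.png",cv2.resize(c["image"][180:320,260:460],None,fx=3,fy=3)[:,:,::-1])
for t in range(0,100,10):
    q=np.radians(t); h=14.5*np.sin(q)+11*np.cos(q); r=72
    P=np.array([-r*np.cos(q)-(8+h)*np.sin(q), -170-r*np.sin(q)+(8+h)*np.cos(q)])/1000
    print(t,((P-p)/.2)[::-1].round(3))
E
```

```text
2.1 [ 0.47900986 -0.278812    0.07026685] [-0.07069287 -0.13119176] [-0.15376499 -0.07698267  0.61866377]
0 [-0.099 -0.007]
10 [-0.151 -0.02 ]
20 [-0.208 -0.025]
30 [-0.267 -0.02 ]
40 [-0.327 -0.005]
50 [-0.386  0.022]
60 [-0.441  0.061]
70 [-0.489  0.111]
80 [-0.528  0.172]
90 [-0.554  0.241]
```

View pics/s1.png

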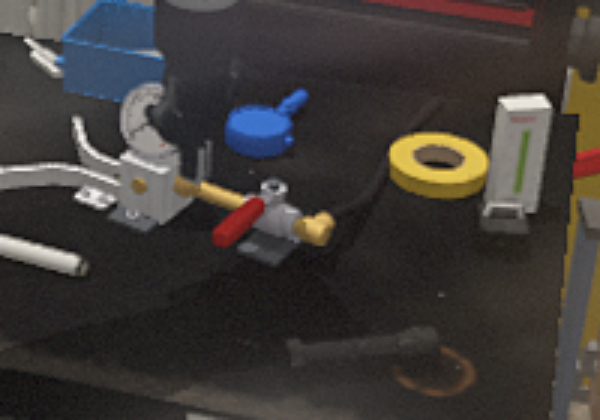

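```bash
python3 - <<'E'
from h import *
c=cam("scene"); s=ctrl.get_state(); p=s["eef_pos"]
u=proj(c,p); print("tcp",u,"crop",(u[0]-260)*3,(u[1]-180)*3, s["qpos"])
for n,q in (("levertip",(-.097,-.172,.061)),("hinge",(0,-.17,.065)),("cheekfar",(.062,.091,.02)),("cheeknear",(-.062,.091,.02))):
    u=proj(c,[*t2w(q),q[2]]);print(n,(u[0]-260)*3,(u[1]-180)*3)
save(c,"s2")
E
```

```text
tcp (np.float64(324.89663265633953), np.float64(246.12746990920945)) crop 194.6898979690186 198.38240972762836 [-7.09823860e-01  1.75753707e-01  1.97852054e+00 -1.70864488e-05
  9.83162517e-01 -6.01702046e-01]
levertip 218.34130455701973 236.7005323655892
hinge 275.0035558399708 183.57427226516717
cheekfar 78.77719183698406 115.73017096084416
cheeknear 1.857690705532832 166.20529495987222
```

View pics/s2.png

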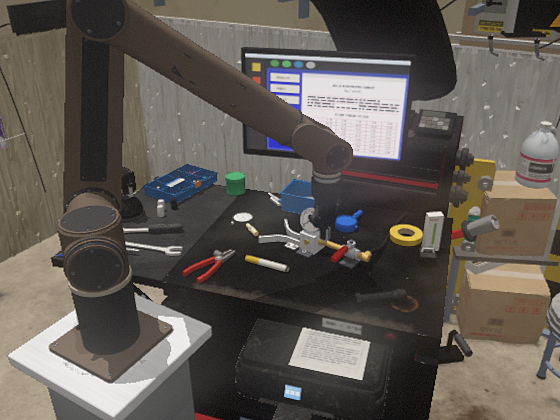

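```bash
python3 - <<'E'
from h import *
im=cv2.imread("pics/s2.png")[180:275,280:400]
im=np.clip((im/255.)**.45*255,0,255).astype(np.uint8)
cv2.imwrite("pics/s3.png",cv2.resize(im,None,fx=6,fy=6,interpolation=cv2.INTER_CUBIC))
E
```

```text
(no output)
```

View pics/s3.png

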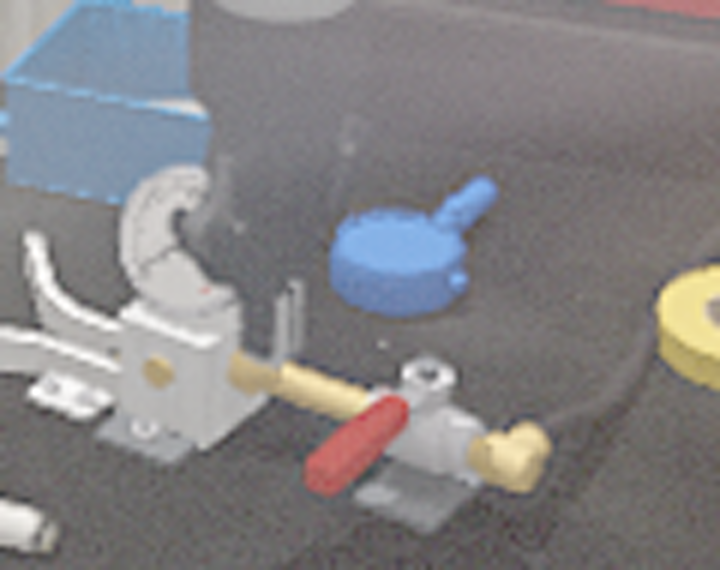

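The brightened crop shows the dark fingers crossing the pipe at about (272,380), left of the red sleeve (305–405, 400–490). That matches the projected TCP, so I'll sweep the lever.

Emit:
send_rows(moves="0 0 0 -0.09 -0.007 0.015 -1; 0 0 0 -0.15 -0.02 0.015 -1; 0 0 0 -0.208 -0.025 0.015 -1; 0 0 0 -0.267 -0.02 0.015 -1; 0 0 0 -0.327 -0.005 0.015 -1; 0 0 0 -0.386 0.022 0.015 -1; 0 0 0 -0.441 0.061 0.015 -1; 0 0 0 -0.489 0.111 0.015 -1; 0 0 0 -0.528 0.172 0.015 -1; 0 0 0 -0.554 0.22 0.015 -1; 0 0 0 -0.555 0.24 0.015 -1; 0 0 0 -0.555 0.25 0.015 -1")

```text
time: 3.7
eef_pos: [0.5159, -0.3928, 0.065]
tcp_rot: [0.744, 0.668, 0.0, -0.0]
contact_force: [-0.4, -0.2, 0.4]
opening: 0.001
finger_force: 0.0
```

```bash
python3 - <<'E'
from h import *
s=ctrl.get_state(); p=w2t(s["eef_pos"]);print(s["time"],s["eef_pos"],p,s["contact_force"])
c=cam("top"); im=c["image"]; save(c,"t1")
hsv=cv2.cvtColor(im,cv2.COLOR_RGB2HSV)
m=((hsv[...,0]<6)|(hsv[...,0]>174))&(hsv[...,1]>150)&(hsv[...,2]>80)
m[:195]=0;m[265:]=0;m[:,:340]=0;m[:,425:]=0
y,x=np.nonzero(m); print(len(x), x.min(),x.max(),y.min(),y.max()); q=w2t(ray(c,x.mean(),y.mean(),.065))-[0,-.17]; print(q,np.degrees(np.arctan2(-q[1],-q[0])))
E
```

```text
3.7 [ 0.51585347 -0.3927537   0.06504054] [-0.02212671 -0.24065175] [-0.38032208 -0.1676166   0.36571965]
36 370 376 227 233
[-0.03489091  0.00029619] -0.4863689393619517
```

```bash
python3 - <<'E'
from h import *
c=cam("scene"); s=ctrl.get_state()
u=proj(c,s["eef_pos"]);print("tcp",(u[0]-280)*4,(u[1]-190)*4)
a=c["image"][190:280,280:400]; b=cv2.imread("pics/t1.png")[170:260,320:440,::-1]
im=np.hstack([((a/255.)**.5*255),((b/255.)**.5*255)]).astype(np.uint8)
cv2.imwrite("pics/s4.png",cv2.resize(im,None,fx=3.3,fy=3.3)[:,:,::-1])
E
```

```text
tcp 365.31455598017124 253.67592007288795
```

View pics/s4.png

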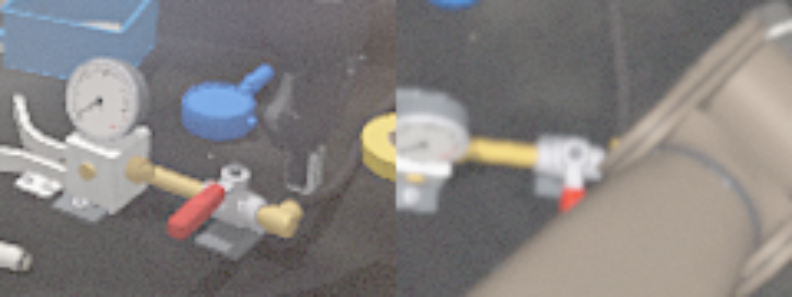

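The lever hasn't moved. In the left panel it's still at (195,210), and the fingertips end at (305,190), above the elbow, so they passed over it. The tips sit higher than I assumed, so I'll check that.

```bash
python3 - <<'E'
from h import *
print(ctrl.finger_overhang,[a for a in dir(ctrl) if a[0]!="_"])
c=cam("wrist"); s=ctrl.get_state(); print(s["eef_pos"],s["qpos"],c["extrinsics"],c["fovy"])
p=s["eef_pos"]
for n,q in(("tcp",p),("tip",p-[0,0,.014]),("hinge",[*t2w((0,-.17)),.07]),("levertip",[*t2w((-.097,-.173)),.069])): print(n,proj(c,q))
save(c,"w1")
E
```

```text
0.014 ['Unreachable', 'finger_overhang', 'get_state', 'read_camera', 'sign_off']
[ 0.51553881 -0.39272016  0.0651389 ] [-8.07315677e-01  3.72826942e-01  1.74279742e+00  5.74312036e-07
  1.02640382e+00 -6.99801799e-01] [[ 0.99435843  0.10126898  0.03155785  0.52206785]
 [-0.10605379  0.95470546  0.27801094 -0.32227663]
 [-0.00197456 -0.27978936  0.96005938  0.23132336]
 [ 0.          0.          0.          1.        ]] 70.05438729495897
tcp (np.float64(284.0682957910811), np.float64(246.86372999027748))
tip (np.float64(283.9590502243645), np.float64(238.2812902483779))
hinge (np.float64(327.62614088786984), np.float64(123.88101046644334))
levertip (np.float64(141.7907207644213), np.float64(130.11846053945789))
```

View pics/w1.png

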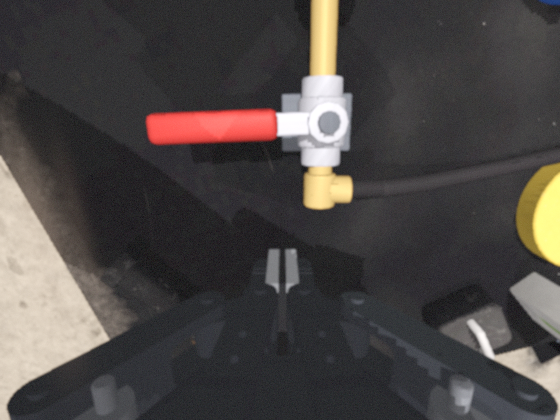

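```bash
python3 - <<'E'
from h import *
w=cam("wrist"); sc=cam("scene"); s=ctrl.get_state(); p=s["eef_pos"]
def od(c,u,v):
    a=ray(c,u,v,.2);b=ray(c,u,v,0);d=(b-a)/np.linalg.norm(b-a);return a,d
def tri(L):
    A=0;B=0
    for a,d in L:
        P=np.eye(3)-np.outer(d,d);A=A+P;B=B+P@a
    return np.linalg.solve(A,B)
g=cv2.cvtColor(w["image"],cv2.COLOR_RGB2GRAY)
print("col profile",g[225:300:3,274],g[225:300:3,291])
for u in((369,246),(372,248),(376,246)):
  x=tri([od(w,283,250),od(sc,*u)]); print(u,x.round(4),w2t(x),"tool",w2t(x)-w2t(p),x[2]-p[2], proj(w,x),proj(sc,x))
E
```

```text
col profile [ 39  28  31  30  41  34  33  33 101 129 129 128 129 129 129 129 129 128
 130 137 159  68  41  49  48] [ 43  50  48  37  36  36  40  37 120 148 132 129 129 126 129 129 130 129
 127 136 139  44  42  45  39]
(369, 246) [ 0.5152 -0.3854  0.0855] [-0.02353217 -0.23340393] tool [-0.00100849  0.00742279] 0.02019644364431869 (np.float64(282.4669572605122), np.float64(249.25625604973328)) (np.float64(369.18250113289406), np.float64(245.94485714306003))
(372, 248) [ 0.5163 -0.3906  0.0796] [-0.02187584 -0.23849061] tool [0.00064783 0.0023361 ] 0.014316424588272883 (np.float64(285.4870645073461), np.float64(253.50218181814412)) (np.float64(371.10463956094316), np.float64(248.26842441120323))
(376, 246) [ 0.5191 -0.3943  0.0833] [-0.0187089  -0.24181597] tool [ 0.00381477 -0.00098926] 0.0180664330276831 (np.float64(291.391448613067), np.float64(262.0321609232915)) (np.float64(372.9830919425148), np.float64(246.89583387918603))
```

Emit:
send_rows(moves="0 0 0 0 -0.05 -0.25 -1; 0 0 0 0 -0.1 -0.4 -1; 0 0 0 0.25 -0.25 -0.4 -1; 0 0 0 0.56 -0.25 -0.4 -1; 0 0 0 0.56 -0.25 -0.4 -1; 0 0 0 0.56 -0.25 -0.1 -1; 0 0 0 0.56 -0.25 0.12 -1; 0 0 0 0.56 -0.25 0.12 -1; 0 0 0 0.56 -0.25 0.12 -1")

```text
time: 5.08
eef_pos: [0.479, -0.2778, 0.043]
tcp_rot: [0.744, 0.668, 0.0, 0.001]
contact_force: [-0.2, -0.9, 0.1]
opening: 0.0
finger_force: 0.0
```

```bash
python3 - <<'E'
from h import *
s=ctrl.get_state(); p=w2t(s["eef_pos"]);print(s["time"],s["eef_pos"],p,s["contact_force"])
c=cam("wrist");save(c,"w2")
for n,q in(("tcp",s["eef_pos"]),("levertip",[*t2w((-.097,-.173)),.069])): print(n,proj(c,q))
E
```

```text
5.075 [ 0.47900805 -0.27779219  0.04298647] [-0.0708014  -0.13017774] [-0.21287602 -0.86423535  0.08348662]
tcp (np.float64(284.2886474674763), np.float64(246.80866571070118))
levertip (np.float64(237.5215544260535), np.float64(336.83584341379674))
```

View pics/w2.png

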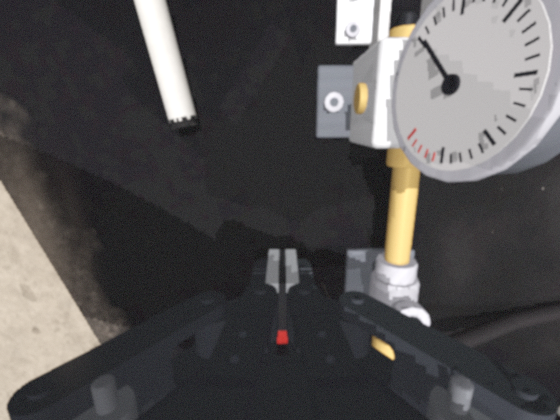

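The wrist view shows clear black bench below the fingers (tips near (283,250)), with the marker, block and valve all clear. I'll find the tip offset by lowering onto the bare bench in small steps.

Emit:
send_rows(moves="0 0 0 0 0 0.1 -1; 0 0 0 0 0 0.12 -1; 0 0 0 0 0 0.13 -1; 0 0 0 0 0 0.14 -1; 0 0 0 0 0 0.15 -1")

```text
time: 5.75
eef_pos: [0.4784, -0.2767, 0.0118]
tcp_rot: [0.744, 0.668, 0.0, 0.001]
contact_force: [-0.4, -0.5, -0.4]
opening: -0.003
finger_force: 0.0
```

Emit:
send_rows(moves="0 0 0 0 0 0.02 -1; 0 0 0 0 0 0.03 -1; 0 0 0 0 0 0.04 -1; 0 0 0 0 0 0.05 -1")

```text
time: 6.25
eef_pos: [0.478, -0.2764, 0.0011]
tcp_rot: [0.744, 0.668, -0.0, -0.0]
contact_force: [0.3, 0.4, 0.2]
opening: 0.002
finger_force: 0.0
```

Emit:
send_rows(moves="0 0 0 0 0 0.02 -1; 0 0 0 0 0 0.03 -1; 0 0 0 0 0 0.04 -1; 0 0 0 0 0 0.05 -1")

```text
time: 6.75
eef_pos: [0.478, -0.2764, -0.0089]
tcp_rot: [0.744, 0.668, 0.0, 0.0]
contact_force: [0.5, -0.6, -1.0]
opening: -0.001
finger_force: 0.0
```

Emit:
send_rows(moves="0 0 0 0 0 0.015 -1; 0 0 0 0 0 0.03 -1; 0 0 0 0 0 0.03 -1")

```text
time: 7.12
eef_pos: [0.4777, -0.2762, -0.0152]
tcp_rot: [0.744, 0.668, -0.0, -0.0]
contact_force: [-1.2, -0.3, 0.5]
opening: 0.002
finger_force: 0.0
```

Emit:
send_rows(moves="0 0 0 0 0 0.01 -1; 0 0 0 0 0 0.015 -1")

```text
time: 7.38
eef_pos: [0.478, -0.2764, -0.0179]
tcp_rot: [0.744, 0.668, 0.0, -0.0]
contact_force: [-0.3, 0.3, 0.9]
opening: 0.0
finger_force: 0.0
```

Emit:
send_rows(moves="0 0 0 0 0 0.01 -1; 0 0 0 0 0 0.015 -1")

```text
time: 7.62
eef_pos: [0.4779, -0.2763, -0.021]
tcp_rot: [0.744, 0.668, -0.0, -0.0]
contact_force: [0.4, -0.8, -0.2]
opening: -0.002
finger_force: 0.0
```

Emit:
send_rows(moves="0 0 0 0 0 0.01 -1; 0 0 0 0 0 0.015 -1")

```text
time: 7.88
eef_pos: [0.4779, -0.2763, -0.024]
tcp_rot: [0.744, 0.668, -0.0, -0.0]
contact_force: [-0.5, -0.7, -0.3]
opening: 0.001
finger_force: 0.0
```

Emit:
send_rows(moves="0 0 0 0 0 0.01 -1; 0 0 0 0 0 0.015 -1")

```text
time: 8.12
eef_pos: [0.478, -0.2764, -0.0242]
tcp_rot: [0.744, 0.668, -0.0, -0.001]
contact_force: [-7.7, 5.7, 21.9]
opening: 0.001
finger_force: 10.5
```

Emit:
send_rows(moves="0 0 0 0 0 0.01 -1; 0 0 0 0 0 0.015 -1")

```text
time: 8.38
eef_pos: [0.478, -0.2763, -0.0243]
tcp_rot: [0.744, 0.668, -0.001, -0.003]
contact_force: [-13.9, 10.3, 38.1]
opening: -0.001
finger_force: 19.4
```

Contact came at reported z = -0.024, so the fingertips sit 24 mm above the reported TCP, not 14 mm below it. In xy the pictures agree with the reported pose. I'll raise the tips to lever height and sweep with the corrected offset.

Emit:
send_rows(moves="0 0 0 0 0 -0.15 -1; 0 0 0 0 0 -0.31 -1; 0 0 0 0 0 -0.31 -1; 0 0 0 0 0 -0.31 -1")

```text
time: 8.88
eef_pos: [0.4775, -0.276, 0.0316]
tcp_rot: [0.744, 0.668, -0.0, -0.001]
contact_force: [0.5, 0.2, -0.4]
opening: -0.005
finger_force: 0.0
```

```bash
python3 - <<'E'
from h import *
s=ctrl.get_state(); p=w2t(s["eef_pos"]);print(s["time"],s["eef_pos"],p,s["contact_force"])
for t in range(0,101,10):
    q=np.radians(t); h=7*np.sin(q)+11*np.cos(q); r=74
    P=np.array([-r*np.cos(q)-(8+h)*np.sin(q), -170-r*np.sin(q)+(8+h)*np.cos(q)])/1000
    print(t,((P-p)/.2)[::-1].round(3))
E
```

```text
8.875 [ 0.47750802 -0.27601657  0.03155932] [-0.07247903 -0.12856886] [ 0.47324543  0.20051421 -0.42120979]
0 [-0.112 -0.008]
10 [-0.173 -0.019]
20 [-0.236 -0.021]
30 [-0.301 -0.011]
40 [-0.365  0.012]
50 [-0.425  0.046]
60 [-0.479  0.093]
70 [-0.523  0.15 ]
80 [-0.557  0.215]
90 [-0.577  0.287]
100 [-0.583  0.363]
```

Emit:
send_rows(moves="0 0 0 -0.112 -0.008 0 -1; 0 0 0 -0.173 -0.019 0 -1; 0 0 0 -0.236 -0.021 0 -1; 0 0 0 -0.301 -0.011 0 -1; 0 0 0 -0.365 0.012 0 -1; 0 0 0 -0.425 0.046 0 -1; 0 0 0 -0.479 0.093 0 -1; 0 0 0 -0.523 0.15 0 -1; 0 0 0 -0.557 0.215 0 -1; 0 0 0 -0.577 0.26 0 -1; 0 0 0 -0.577 0.28 0 -1; 0 0 0 -0.577 0.28 0 -1")

```text
time: 10.38
eef_pos: [0.5191, -0.398, 0.0322]
tcp_rot: [0.744, 0.668, -0.002, -0.002]
contact_force: [-8.2, 0.1, 3.1]
opening: -0.002
finger_force: 4.1
```

```bash
cat > lev.py <<'E'
from h import *
s=ctrl.get_state(); p=w2t(s["eef_pos"]);print(s["time"],s["eef_pos"],p,s["contact_force"])
c=cam("wrist"); hsv=cv2.cvtColor(c["image"],cv2.COLOR_RGB2HSV); 
m=(((hsv[...,0]<6)|(hsv[...,0]>174))&(hsv[...,1]>150)&(hsv[...,2]>80)).astype(np.uint8)
n,l,st,ce=cv2.connectedComponentsWithStats(m); 
for i in range(1,n):
    if st[i,4]>60:
        y,x=np.nonzero(l==i); P=np.array([w2t(ray(c,u,v,.066)) for u,v in zip(x,y)])-[0,-.17]
        print(st[i],"min",P.min(0),"max",P.max(0),"mean",P.mean(0),np.degrees(np.arctan2(-P.mean(0)[1],-P.mean(0)[0])))
E
python3 lev.py
```

```text
10.375 [ 0.51913326 -0.39798317  0.03215915] [-0.01831762 -0.24550925] [-8.17694278  0.11593246  3.07408383]
[ 307  175   38  126 4024] min [-0.00756271 -0.08984814] max [ 0.00982639 -0.02655408] mean [ 0.00146602 -0.05478529] 91.53283646070882
```

The lever is at its stop: 8 N reaction, about 91° measured. I'll back off, rise, and cross to the gauge.

Emit:
send_rows(moves="0 0 0 0 -0.1 0 -1; 0 0 0 0 -0.28 -0.1 -1; 0 0 0 0 -0.28 -0.4 -1; 0 0 0 0 -0.28 -0.65 -1; 0 0 0 0.3 -0.28 -0.65 -1; 0 0 0 0.6 -0.28 -0.65 -1; 0 0 0 0.95 -0.28 -0.65 -1; 0 0 0 0.95 -0.28 -0.65 -1")

```text
time: 11.42
eef_pos: [0.4868, -0.1994, 0.1628]
tcp_rot: [0.743, 0.67, 0.0, 0.001]
contact_force: [0.4, -0.6, 0.2]
opening: -0.0
finger_force: 0.0
```

Emit:
send_rows(moves="0 0 0 0.3 0 0 -1; 0 0 0 0.6 0 0 -1; 0 0 0 0.8 0 0 -1; 0 0 0 0.8 0 0 -1; 0 0 0 0.8 0 0 -1")

```text
time: 12.05
eef_pos: [0.504, -0.0443, 0.1627]
tcp_rot: [0.744, 0.668, 0.0, 0.001]
contact_force: [0.0, -0.6, 0.0]
opening: -0.006
finger_force: 0.0
```

```bash
cat > gau.py <<'E'
from h import *
import sys
s=ctrl.get_state(); p=w2t(s["eef_pos"]);print(s["time"],s["eef_pos"],p,s["contact_force"],"yaw err",yaw(s)-T()[1])
c=cam(sys.argv[1]); save(c,sys.argv[2])
hsv=cv2.cvtColor(c["image"],cv2.COLOR_RGB2HSV)
H,S,V=[hsv[...,i].astype(int) for i in range(3)]
uu,vv=np.meshgrid(np.arange(560),np.arange(420))
def W(z): 
    g=np.zeros((420,560,2))
    a=[ray(c,u,v,z) for u,v in((0,0),(559,0),(0,419),(559,419))]
    f=210/np.tan(np.radians(c["fovy"])/2);E=np.array(c["extrinsics"])
    d=np.stack([(uu-c["cx"])/f,-(vv-c["cy"])/f,-np.ones_like(uu,float)],-1)@E[:3,:3].T
    k=(z-E[2,3])/d[...,2]; w=E[:3,3]+d*k[...,None]
    o,an=T(); x=w[...,0]-o[0];y=w[...,1]-o[1]
    return x*np.cos(an)+y*np.sin(an),-x*np.sin(an)+y*np.cos(an)
def comps(m,name,z,amin):
    X,Y=W(z); roi=(abs(X)<.1)&(Y>.02)&(Y<.3); m=(m&roi).astype(np.uint8)
    n,l,st,ce=cv2.connectedComponentsWithStats(m)
    for i in range(1,n):
        if st[i,4]>amin:
            k=l==i; print(name,st[i],"mean",X[k].mean().round(4),Y[k].mean().round(4),"min",X[k].min().round(4),Y[k].min().round(4),"max",X[k].max().round(4),Y[k].max().round(4))
            if name=="stem":
                j=np.argsort(Y[k]); n=max(3,len(j)//20); print("  low end",X[k][j[:n]].mean(),Y[k][j[:n]].mean(),"high end",X[k][j[-n:]].mean(),Y[k][j[-n:]].mean())
A=200 if sys.argv[1]=="wrist" else 15
comps((S<50)&(V>120),"white",.026,A)
comps((H>12)&(H<32)&(S>50)&(V>110),"stem",.017,A)
E
python3 gau.py wrist w3
```

```text
12.05 [ 0.50396795 -0.04430756  0.16265662] [-0.07041458  0.10463691] [ 0.041219   -0.64665697  0.03279089] yaw err -0.0033209350663282733
white [ 317   61   63   66 3245] mean -0.0094 0.2021 min -0.0386 0.173 max 0.0205 0.2304
white [300 126  34  56 692] mean -0.0377 0.1453 min -0.0534 0.1189 max -0.0218 0.173
white [286 197  50  72 930] mean -0.0365 0.0575 min -0.0676 0.0207 max -0.0128 0.1021
white [ 353  197   59   72 1302] mean 0.0299 0.062 min 0.0058 0.0206 max 0.0634 0.1019
white [286 249  12  20 201] mean -0.0622 0.0313 min -0.0675 0.0208 max -0.0552 0.0437
white [267 250  12  19 203] mean -0.0818 0.0314 min -0.0886 0.0208 max -0.0763 0.0426
```

Emit:
send_rows(moves="0 0 0 0.1 -0.05 0 -1; 0 0 0 0.1 -0.05 0.3 -1; 0 0 0 0.1 -0.05 0.6 -1; 0 0 0 0.1 -0.05 0.8 -1; 0 0 0 0.1 -0.05 0.895 -1; 0 0 0 0.1 -0.05 0.895 -1; 0 0 0 0.1 -0.05 0.895 -1")

```text
time: 12.98
eef_pos: [0.4963, -0.0224, -0.0157]
tcp_rot: [0.744, 0.668, 0.001, 0.001]
contact_force: [-1.3, -0.7, 0.0]
opening: -0.0
finger_force: 0.0
```

Emit:
send_rows(moves="0 0 0 0 0.06 0 -1; 0 0 0 0 0.09 0 -1; 0 0 0 0 0.12 0 -1; 0 0 0 0 0.15 0 -1; 0 0 0 0 0.18 0 -1; 0 0 0 0 0.21 0 -1; 0 0 0 0 0.24 0 -1; 0 0 0 0 0.265 0 -1; 0 0 0 0 0.285 0 -1; 0 0 0 0 0.3 0 -1; 0 0 0 0 0.31 0 -1; 0 0 0 0 0.31 0 -1")

```text
time: 14.48
eef_pos: [0.5572, -0.0289, -0.0167]
tcp_rot: [0.744, 0.668, 0.0, 0.0]
contact_force: [0.3, 0.1, 0.6]
opening: -0.002
finger_force: 0.0
```

```bash
python3 gau.py wrist w4; python3 gau.py top t4
```

```text
14.475 [ 0.5572333  -0.02885161 -0.01674603] [-0.01905934  0.12558262] [0.32074677 0.11505255 0.60291449] yaw err -0.0030366317552213556
white [  247    21   142   151 16521] mean -0.0065 0.2061 min -0.0339 0.1776 max 0.0209 0.232
white [225  97  12  23 228] mean -0.0403 0.2024 min -0.0425 0.1982 max -0.0382 0.2063
white [302 225  36  35 888] mean -0.0034 0.1466 min -0.0116 0.1378 max 0.0041 0.154
stem [ 305  181   28   49 1130] mean -0.0035 0.1602 min -0.01 0.1489 max 0.003 0.1717
  low end -0.003084946140634633 0.149518277239819 high end -0.004012137283807014 0.17124525037682486
stem [306 251  31  48 956] mean 0.0003 0.1262 min -0.0089 0.1121 max 0.0062 0.1378
  low end 0.0032477231691474553 0.1137092145279845 high end -0.0013031265854233228 0.13618257621376992
14.525 [ 0.55714946 -0.02883663 -0.01676168] [-0.01914428  0.12558874] [ 0.95068406 -0.01689993 -0.812044  ] yaw err -0.0030370993574121152
white [284 194  19  14  77] mean 0.0241 0.0465 min 0.0103 0.0202 max 0.0417 0.0717
white [273 215  28  17 101] mean -0.0339 0.0564 min -0.0642 0.0202 max -0.0117 0.0899
stem [241 176  37  55 910] mean 0.032 0.1377 min -0.0611 0.0912 max 0.0813 0.1943
  low end -0.018213970078325908 0.09520530162038728 high end 0.054277003910060656 0.18950713356079105
stem [219 197  12  22 105] mean -0.0141 0.231 min -0.0455 0.2187 max 0.0164 0.2415
  low end 0.008955660977009339 0.21968295704524077 high end -0.03266737385128103 0.24107185560741815
stem [232 198  11   8  59] mean 0.0068 0.1999 min -0.0052 0.1843 max 0.0163 0.2112
  low end 0.009320819431778258 0.1847453288552657 high end 0.004192439604870596 0.2108280740193579
```

The gauge is straight and on the axis: dial (-6.5, 205) mm, stem x between -3 and 0 mm. Next I'll open the jaws partway and come down behind the dial, to cradle the case without gripping it.

Emit:
send_rows(moves="0 0 0 0 -0.1 0 -1; 0 0 0 0 -0.15 -0.15 -1; 0 0 0 0 -0.15 -0.4 0.05; 0 0 0 0.3 0.065 -0.4 0.05; 0 0 0 0.6 0.065 -0.4 0.05; 0 0 0 0.69 0.065 -0.4 0.05; 0 0 0 0.69 0.065 -0.4 0.05; 0 0 0 0.69 0.065 -0.15 0.05; 0 0 0 0.69 0.065 0 0.05; 0 0 0 0.69 0.065 0.015 0.05; 0 0 0 0.69 0.065 0.015 0.05")

```text
time: 15.95
eef_pos: [0.5855, 0.1062, -0.019]
tcp_rot: [0.744, 0.668, 0.0, 0.0]
contact_force: [-0.1, 0.2, 0.2]
opening: 0.525
finger_force: 0.0
```

```bash
python3 gau.py top t5; python3 gau.py wrist w5; python3 -c "
from h import *;s=ctrl.get_state();print(s['opening'])"
```

```text
15.95 [ 0.58549904  0.10618064 -0.01895176] [-0.00508101  0.26283154] [-0.11427985  0.19664267  0.18207397] yaw err -0.0038892895986097353
white [277 185  26  23 139] mean 0.0334 0.0585 min 0.0093 0.0202 max 0.065 0.0946
white [224 195  21  21 339] mean -0.0061 0.2034 min -0.0345 0.1759 max 0.0224 0.2312
white [255 205   4   5  19] mean -0.004 0.142 min -0.01 0.1374 max 0.0017 0.147
white [271 215  30  18 145] mean -0.0359 0.0581 min -0.0673 0.0202 max -0.0117 0.0952
stem [202 166  15  47 357] mean 0.04 0.2805 min -0.0306 0.2536 max 0.0965 0.2997
  low end -0.015366210278994367 0.25625218919856924 high end 0.056243135796383806 0.29895834441369884
stem [246 204   9   6  41] mean -0.0025 0.1607 min -0.0089 0.149 max 0.004 0.1723
  low end -0.006086397474379629 0.14933662667531764 high end -0.0032410550182537536 0.1718683351375331
stem [259 204  11   7  60] mean 0.0 0.1231 min -0.0086 0.1086 max 0.0094 0.1369
  low end 0.0017617839046300803 0.10891512899307203 high end 0.0011576076356788131 0.13649472372533808
16.0 [ 0.5862069   0.10634304 -0.01816083] [-0.00439404  0.26306713] [ 0.40043342 -0.3612149   0.39659864] yaw err -0.0036485935067040592
white [  59  208  188   59 5531] mean -0.073 0.2912 min -0.1 0.2729 max -0.021 0.2999
white [201 250  34  47 731] mean -0.0344 0.2695 min -0.0425 0.2574 max -0.027 0.2804
white [330 250  33  47 705] mean 0.0225 0.2693 min 0.0154 0.2572 max 0.0303 0.2803
white [391 262  32  32 325] mean 0.0515 0.2653 min 0.0434 0.2587 max 0.0583 0.2744
white [  73  266   79   64 2207] mean -0.0896 0.2584 min -0.1 0.2397 max -0.0662 0.2728
white [138 319  42  36 962] mean -0.0656 0.2357 min -0.0756 0.2251 max -0.0549 0.2451
white [397 322  30  41 772] mean 0.0577 0.232 min 0.0489 0.2198 max 0.0645 0.2431
white [ 238  334   89   23 1352] mean -0.0058 0.23 min -0.0275 0.2237 max 0.0157 0.2365
white [388 356  27  45 624] mean 0.053 0.2097 min 0.0465 0.1957 max 0.0621 0.2235
0.524320842746954
```

View pics/w5.png

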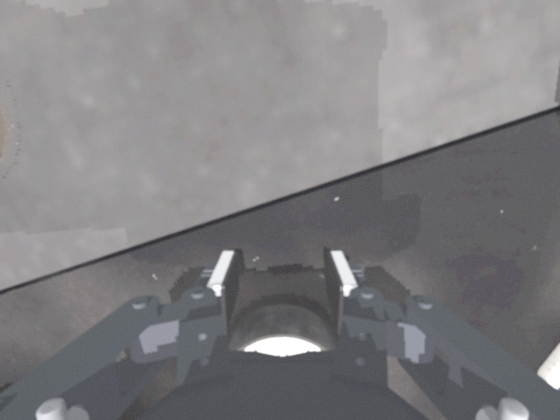

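The wrist view shows the jaws (220,270) and (340,270) straddling the back of the dial case (283,320), centred on it. I'll push along -y.

Emit:
send_rows(moves="0 0 0 -0.06 0 0 0.05; 0 0 0 -0.1 0 0 0.05; 0 0 0 -0.14 0.005 0 0.05; 0 0 0 -0.18 0.01 0 0.05; 0 0 0 -0.22 0.015 0 0.05; 0 0 0 -0.26 0.02 0 0.05; 0 0 0 -0.3 0.022 0 0.05; 0 0 0 -0.34 0.022 0 0.05; 0 0 0 -0.38 0.022 0 0.05; 0 0 0 -0.42 0.022 0 0.05; 0 0 0 -0.46 0.022 0 0.05; 0 0 0 -0.46 0.022 0 0.05")

```text
time: 17.55
eef_pos: [0.579, 0.0139, -0.0201]
tcp_rot: [0.744, 0.668, -0.001, 0.0]
contact_force: [0.4, -0.3, 0.2]
opening: 0.523
finger_force: 0.1
```

```bash
python3 gau.py top t6
```

```text
17.55 [ 0.57897705  0.01394226 -0.02010356] [-0.00191371  0.17041713] [ 0.40900552 -0.29368857  0.2095572 ] yaw err -0.0033050565331478043
white [277 185  26  23 121] mean 0.0342 0.0588 min 0.0096 0.0202 max 0.065 0.0946
white [258 198  13  20 165] mean -0.0053 0.1208 min -0.0309 0.1054 max 0.0235 0.1355
white [281 207   4   6  21] mean -0.0014 0.071 min -0.0088 0.0662 max 0.0049 0.076
white [272 215  29  18 114] mean -0.0346 0.0553 min -0.0673 0.0202 max -0.0117 0.0926
stem [221 168  36  51 865] mean 0.0543 0.1944 min -0.0344 0.1454 max 0.0984 0.2519
  low end -0.005285184233902045 0.1485390797401131 high end 0.073595946225766 0.24725084778096137
stem [213 189  11   9  55] mean 0.0244 0.2564 min 0.0106 0.24 max 0.0345 0.2678
  low end 0.026071863081112954 0.2410101548222406 high end 0.02091045966480865 0.2671692149998541
stem [202 190   9  21  93] mean 0.0013 0.2842 min -0.0292 0.2751 max 0.0292 0.2938
  low end 0.010863717058023647 0.27533510692279356 high end -0.008412475248464167 0.2931040628641773
stem [272 207   9   5  44] mean -0.0013 0.0889 min -0.008 0.0776 max 0.0055 0.1008
  low end -0.0028476156797663083 0.07794018966847223 high end -1.4380806844455432e-06 0.10039411483319367
stem [285 207  10   7  55] mean 0.0007 0.053 min -0.0074 0.0396 max 0.0085 0.0654
  low end 0.0018820910053320532 0.039892132722272294 high end 0.004394566307866052 0.06503619657560285
```

Emit:
send_rows(moves="0 0 0 -0.03 0.005 0 0.05; 0 0 0 -0.06 0.008 0 0.05; 0 0 0 -0.09 0.008 0 0.05; 0 0 0 -0.12 0.008 0 0.05; 0 0 0 -0.15 0.008 0 0.05; 0 0 0 -0.17 0.008 0 0.05; 0 0 0 -0.17 0.008 0 0.05; 0 0 0 -0.17 0.008 0 0.05")

```text
time: 18.6
eef_pos: [0.5775, -0.0191, -0.0196]
tcp_rot: [0.744, 0.668, 0.0, 0.0]
contact_force: [0.5, 0.4, -0.1]
opening: 0.527
finger_force: 0.0
```

Emit:
send_rows(moves="0 0 0 -0.01 0 0 0.05; 0 0 0 -0.02 0 0 0.05; 0 0 0 -0.025 0 0 0.05; 0 0 0 -0.025 0 0 0.05")

```text
time: 19.1
eef_pos: [0.5768, -0.024, -0.0197]
tcp_rot: [0.744, 0.668, 0.0, 0.0]
contact_force: [-0.7, 1.5, 1.6]
opening: 0.525
finger_force: 0.6
```

Emit:
send_rows(moves="0 0 0 -0.01 0 0 0.05; 0 0 0 -0.02 0 0 0.05; 0 0 0 -0.025 0 0 0.05; 0 0 0 -0.025 0 0 0.05")

```text
time: 19.6
eef_pos: [0.5763, -0.0281, -0.0197]
tcp_rot: [0.744, 0.668, 0.001, -0.0]
contact_force: [1.3, 4.3, 1.3]
opening: 0.526
finger_force: 2.2
```

```bash
python3 gau.py top t7
```

```text
19.6 [ 0.5762998  -0.02813616 -0.01967927] [-0.00017242  0.1282896 ] [1.2851775  4.29067962 1.28275254] yaw err -0.0035322320538841573
white [284 193  19  15  69] mean 0.024 0.0483 min 0.01 0.0202 max 0.0442 0.0727
white [275 201  11  18 117] mean -0.0056 0.076 min -0.0283 0.0638 max 0.0209 0.0891
white [272 209  29  24 127] mean -0.029 0.0527 min -0.0673 0.0202 max 0.0045 0.0926
stem [241 170  36  52 873] mean 0.0549 0.14 min -0.0366 0.0927 max 0.0999 0.1968
  low end -0.00019494243143535804 0.0971468436929153 high end 0.07468645800900235 0.1918919976673356
stem [220 189  11  22 103] mean 0.0093 0.2327 min -0.0231 0.2216 max 0.0389 0.2424
  low end 0.030876981804800318 0.22239756751951062 high end -0.005157367178904972 0.24197962851966098
stem [233 189  10   9  57] mean 0.0308 0.2023 min 0.0174 0.1876 max 0.0406 0.2138
  low end 0.031722899641301844 0.18795644163382388 high end 0.034280344338023204 0.21342004323689454
stem [287 208   9   6  42] mean -0.0002 0.0479 min -0.0064 0.0362 max 0.0064 0.0593
  low end -0.0033264014391201934 0.03651751256280556 high end -0.00048292154907031816 0.058917441972788004
```

The nozzle spring is engaged at 4.3 N. I'll creep to the hard stop.

Emit:
send_rows(moves="0 0 0 -0.01 0 0 0.05; 0 0 0 -0.02 0 0 0.05; 0 0 0 -0.025 0 0 0.05; 0 0 0 -0.025 0 0 0.05")

```text
time: 20.15
eef_pos: [0.5758, -0.0325, -0.0197]
tcp_rot: [0.744, 0.668, 0.001, -0.001]
contact_force: [1.5, 7.0, 1.8]
opening: 0.522
finger_force: 3.0
```

Emit:
send_rows(moves="0 0 0 -0.01 0 0 0.05; 0 0 0 -0.02 0 0 0.05; 0 0 0 -0.02 0 0 0.05")

```text
time: 20.52
eef_pos: [0.5754, -0.0356, -0.0197]
tcp_rot: [0.745, 0.668, 0.002, -0.001]
contact_force: [1.3, 10.7, 1.4]
opening: 0.525
finger_force: 4.4
```

Emit:
send_rows(moves="0 0 0 -0.01 0 0 0.05; 0 0 0 -0.01 0 0 0.05; 0 0 0 -0.01 0 0 0.05")

```text
time: 20.9
eef_pos: [0.5753, -0.0358, -0.0196]
tcp_rot: [0.745, 0.667, 0.003, -0.002]
contact_force: [2.8, 14.7, 2.3]
opening: 0.526
finger_force: 6.8
```

Emit:
send_rows(moves="0 0 0 -0.005 0 0 0.05; 0 0 0 -0.005 0 0 0.05; 0 0 0 -0.005 0 0 0.05")

```text
time: 21.28
eef_pos: [0.5753, -0.0358, -0.0196]
tcp_rot: [0.745, 0.667, 0.003, -0.003]
contact_force: [4.0, 18.6, 2.3]
opening: 0.525
finger_force: 7.8
```

```bash
python3 gau.py top t8 | head -6; python3 - <<'E'
from h import *
a=cv2.imread("pics/t8.png")[160:270,230:410]
cv2.imwrite("pics/t8c.png",cv2.resize(a,None,fx=4,fy=4,interpolation=cv2.INTER_CUBIC))
E
```

```text
21.275 [ 0.57532865 -0.03579926 -0.01963879] [-0.00033623  0.12056694] [ 3.97749579 18.55896614  2.30572892] yaw err -0.004805020285701109
white [287 197  16  11  54] mean 0.0201 0.0427 min 0.01 0.0202 max 0.034 0.0632
white [279 203  10  16  92] mean -0.0065 0.067 min -0.027 0.0564 max 0.0167 0.0783
white [275 209  27  21 109] mean -0.0263 0.0485 min -0.0582 0.02 max 0.0051 0.0849
stem [246 170  35  53 853] mean 0.0551 0.1282 min -0.038 0.0817 max 0.0999 0.183
  low end 0.0038669654753715425 0.08613394081975508 high end 0.07465430599813122 0.17894245594847705
```

View pics/t8c.png

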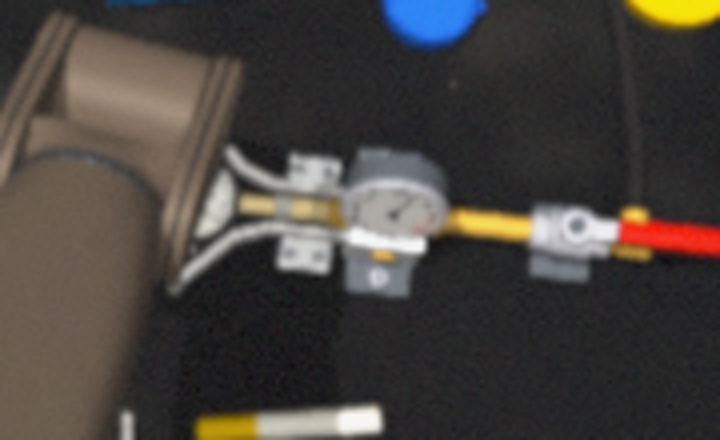

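The picture shows the lever in line with the pipe (620–720, 235), the needle swung, and the chuck in the throat up against the brass shoulder (345,210). The position no longer changes while the force rises to 18.6 N, so the nozzle is fully home. Handing in.

```bash
python3 -c "
from plant import ctrl
print(ctrl.sign_off())"
```

```text
the job is handed in; nothing more can be done
None
```

The air lever is open at its stop, and the gauge is still held against the nozzle, which reads as fully home: at about 19 N more push no longer moved it. I handed the job in at about 21 s, before seeing any verdict.

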